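# Put the disc sander in second gear and start it

## Task

Get the little disc sander on the bench running in its fast gear: push the yellow gear lever along its slot, out of neutral and past the first notch, until it is fully home at the second stop, and only then press the green start button right down and let it come back up. Just push with the fingertips: do not squeeze or force the lever, do not lift, tip or shove the sander, which stands loose on the bench, leave the red stop button alone, and leave the wood offcut on its table and the other tools where they are.

Things in the scene. Friction and masses are not known exactly. Their poses are not given: they have to be found in the camera images.
- sander: Grey benchtop disc sander, 230 (x) x 260 (y) x 145 mm high, 7 kg, loose on rubber feet; skids if pushed sideways with 25 to 45 N. Origin: centre of its underside, at bench height; own -x is its front. Behind the console (x over -37 mm): motor (front at x +10, y +8 to +130, top 145 mm) and work table (x +10 to +110, y -125 to -30, top 75 mm).
- console (a point): Middle of the sander's flat control console, on its top face, 45 mm above the bench: 78 mm deep (sander x -115 to -37 mm), 260 mm wide, open above. On it, all at sander x = -80 mm: the yellow lever in a slot along y, the green button at y = -45 mm, the red button at y = -100 mm.
- gear_lever (a joint): Travel of the yellow lever, m, towards the sander's own -y (towards the buttons): 0 neutral (where every run starts), 0.028 first notch (one dot), 0.056 second stop (two dots, end of slot). A sprung detent resists with about 6 N from neutral to the midpoint (0.014) and again from the first notch to the next midpoint (0.042); beyond each midpoint it draws the lever on into the next place, with 4 N.
- gear_knob (a point): Centre of the lever's yellow knob, which slides with it: upright, round, 22 mm in diameter, 39 mm tall (62 to 101 mm above the bench, this point 82 mm), on an 8 mm stem. In the sander's frame x = -80 mm, y = +85 mm in neutral, +57 mm in the first notch, +29 mm at the second stop. The console top is 37 mm below.
- start_button (a joint): Travel of the green start button in m: 0 = up, 0.006 = right down; a spring pushes back with 5 N when fully down and returns it.
- start_button_top (a point): Centre of the top face of the round green start button, 28 mm in diameter, 21 mm above the console (66 mm above the bench); pressed straight down.
- stop_button (a joint): Travel of the red stop button in m: 0 = up, 0.006 = right down. Must not be pressed.
- stop_button_top (a point): Centre of the top face of the round red stop button, 28 mm in diameter, 55 mm from the green one, on the side away from the lever.
- offcut: Light wood offcut, 50 x 70 x 44 mm, lying loose on the sander's work table. Origin: centre of its underside. Stays there.
- folding_rule: Yellow folded rule, 18 x 238 x 18 mm, on the bench left of the sander. Origin: centre of its underside. Bystander.
- tape_measure: Black tape measure with orange patch, 71 x 87 x 36 mm, on the bench to the right. Origin: centre of its underside. Bystander.
- sanding_block: Brown cork sanding block, 64 x 107 x 31 mm, on the bench in front of the sander. Origin: centre of its underside. Bystander.
- screwdriver: Yellow-handled screwdriver, 26 x 227 x 26 mm, on the bench in front of the sander. Origin: centre of its underside. Bystander.
- bit_box: Small green box, 51 x 76 x 50 mm, on the bench to the right of the sander. Origin: centre of its underside. Bystander.

How it is judged:
By the outcome, as a careful person would: the job done as asked, in the order asked, and still so for the second after the job is handed in, with the robot touching nothing.
It also fails if it takes over 45 s, if anything falls off the work surface, if the arm or the gripper's body presses on something with over 40 N, if the wrist force passes 120 N, or if a joint passes its speed limit or range.

## Robot

A 7-joint arm with a two-finger parallel gripper is mounted at the origin on the work surface; the furniture and walls round the work are solid. World frame = base frame: x ahead of the robot, y to its left, z up, the work surface at z = 0. Lengths are in m, angles in rad, forces in N, time in s.
With the tool pointing down it reaches from about 0.425 to 0.925 m from the base axis. Payload 6.8 kg.
Tool frame: the origin (TCP) lies between the finger pads; the fingertips stand 8 mm ahead of it and the grasp point (between the pads) lies 11 mm behind it; y points along the fingers, z is the direction in which the jaws open and shut, and the axes are right-handed (so a half turn about y gives the same grasp; the last joint's range is limited). The gripper opens to 88 mm and grips with 3 to 60 N. Pads are 20 mm wide; open, the fingers measure 115 mm over their backs; the gripper's body (75 mm by 178 mm) begins 61 mm behind the grasp point.
Start: joints at [1.026, 0.477, 0.022, 1.555, -0.011, 1.109, -0.083], TCP at [0.286, -0.612, 0.231] pointing down, gripper open.
Joint ranges: [-2.96, 2.96], [-0.34, 2.1], [-1.41, 1.46], [0.24, 2.44], [-1.37, 4.51], [0.17, 1.92], [-2.96, 2.96]. Speed limits (rad/s): [2.39, 2.39, 3.14, 3.14, 3.14, 3.14, 3.14].

## Interface

Orientations are given as [roll, pitch, yaw] about the fixed x, y, z axes, in that order (R = Rz(yaw) Ry(pitch) Rx(roll)).
In Python, from rig import env gives the robot as it stands. The module is installed in compiled form; this text tells all that it offers.
- The arm moves only by the shell command python3 -m creep 'ROWS' [OPENING] [FORCE]. ROWS is text: rows parted by semicolons, each of 6 numbers parted by spaces: the shift along the tool's x, y, z in m, then the turn, a rotation vector about the tool's x, y, z in rad. A call has 1 to 8 rows; each row shifts and turns the commanded pose from where the row before left it, along the tool's axes as they then stand; what a row does not reach is not made up. A row lasts 1/8 s, in which the tool goes at most 62.5 mm and 10.7 degrees, less where a joint would pass 70% of its speed; a pose out of reach is approached as far as the arm can. A call with a gripper value outside its range is refused whole. OPENING is the opening, from -1 (shut) to 1 (fully open), so that 0 is half open, set as the call begins (- or left out, the last holds). The fingers move at their own pace and stop on an object; FORCE is the grip in N (left out, the last holds). Time passes only in rows, so rows that do not move let the fingers close. It gives the time, the measured TCP pose, the force and the opening at its end, in the units of the state.
- env.get_state(): the state, without advancing time (a new reading comes with each control period).
- env.read_camera(name): name is "scene" or "top"; returns the picture (420x560x3 uint8, blue, green, red); there is no depth.
- env.get_calibration(name): a dict with "mtx" (3x3 intrinsics, pixels), "k1" (the pictures are not rectified: a ray, as slopes to the right and down, at radius r is drawn at 1 + k1 r^2 times it, then the intrinsics apply), "R" (3x3) and "t" (3): a world point X has camera coordinates R X + t. Camera axes: x right, y down, z forward; pixel columns grow to the right and rows downward; lengths in m; the calibration is good to about 2 mm. A picture is of the moment at which its call begins. get_calibration takes no time and is no camera call.
- env.finish_job(): hands the job in, once; it reports no verdict.
The state is a dict: "clock": time; "joint_positions": joint angles; "joint_vel": joint speeds; "joint_efforts": joint torques, N m; "ee_pos": TCP position; "tool_rot": TCP orientation; "wrist_force": force on the tool from outside, world axes, zero at the start; "wrist_torque": the same for the moment, N m; "gripper_width": finger opening in m.
Only numpy, scipy, OpenCV 4.12 (cv2) and the standard library are available. Lean on these libraries where they do the work, as an engineer would, in place of code of your own. Each camera call takes 0.05 s, during which the arm holds its last target.

## Working session

There is one attempt and no reset: what is moved stays moved. The work goes in short steps, Python scripts to look and compute and a shell command to move; the robot and the scene stay as the last step left them, time stands still between calls to the robot, and variables do not carry over. Pictures are saved under pics/ and viewed, and the job is handed in when it is done.

```bash
mkdir -p pics
python3 - <<'E'
from rig import env
import cv2
for n in("scene","top"):
    cv2.imwrite(f"pics/{n}0.png",env.read_camera(n)); c=env.get_calibration(n); print(n,c)
print(env.get_state())
E
```

```text
scene {'mtx': array([[522.94275545,   0.        , 277.49696457],
       [  0.        , 522.94275545, 205.84775966],
       [  0.        ,   0.        ,   1.        ]]), 'k1': -0.10973447382035795, 'R': array([[ 0.99927863,  0.03729905, -0.00714129],
       [ 0.00789907, -0.38807265, -0.92159493],
       [-0.03714596,  0.92087371, -0.38808733]]), 't': array([-0.54136749,  0.09913748,  1.21530933])}
top {'mtx': array([[415.17484384,   0.        , 284.254273  ],
       [  0.        , 415.17484384, 206.84086158],
       [  0.        ,   0.        ,   1.        ]]), 'k1': -0.0075153345971693646, 'R': array([[-6.82512467e-04, -9.99901030e-01, -1.40521992e-02],
       [-9.98287546e-01,  1.50324178e-03, -5.84783422e-02],
       [ 5.84936784e-02,  1.39882232e-02, -9.98189771e-01]]), 't': array([0.09719527, 0.54040936, 1.06568707])}
{'clock': 0.1, 'joint_positions': array([ 1.0258844 ,  0.4777096 ,  0.0223714 ,  1.55632314, -0.01149066,
        1.10931175, -0.08311516]), 'joint_vel': array([ 0.00023457, -0.00264449,  0.00017756, -0.00157638,  0.00171187,
       -0.00174958,  0.00176078]), 'joint_efforts': array([ 3.13001525e-03, -5.84096932e+01,  1.53965246e+00, -2.73314792e+01,
       -5.42607252e-02,  1.30476293e-02,  6.71974340e-05]), 'ee_pos': array([ 0.28531175, -0.61116011,  0.22979719]), 'tool_rot': array([-1.57241364e+00, -1.38955044e-04, -2.70479683e+00]), 'wrist_force': array([ 0.09622551,  0.4307006 , -0.5206753 ]), 'wrist_torque': array([ 0.05824331,  0.05748291, -0.05171399]), 'gripper_width': 0.08765357938261412}
```

View pics/scene0.png

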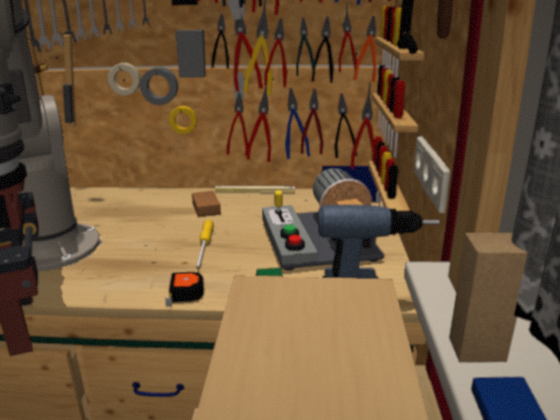

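View pics/top0.png

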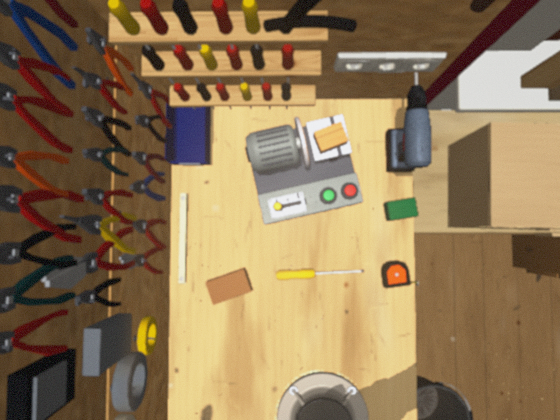

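The top view shows the sander with its console facing the robot: knob at about (278,206), green button at (329,196), red button at (350,190). In the scene view these sit at (278,198), (289,230) and (294,242). Next I'll locate them by colour.

```bash
cat > h.py <<'E'
from rig import env
import cv2, numpy as np
def ray(n,uv):
    c=env.get_calibration(n);K=c["mtx"];k=c["k1"]
    d=np.array([(uv[0]-K[0,2])/K[0,0],(uv[1]-K[1,2])/K[1,1]])
    s=d.copy()
    for _ in range(30): s=d/(1+k*(s@s))
    R=c["R"];return -R.T@c["t"],R.T@np.array([s[0],s[1],1.])
def plane(n,uv,z):
    o,d=ray(n,uv);return o+d*(z-o[2])/d[2]
def proj(n,X):
    c=env.get_calibration(n);K=c["mtx"];p=c["R"]@np.asarray(X)+c["t"];s=p[:2]/p[2];s=s*(1+c["k1"]*(s@s))
    return K[0,0]*s[0]+K[0,2],K[1,1]*s[1]+K[1,2]
def tri(u1,u2):
    o1,d1=ray("top",u1);o2,d2=ray("scene",u2)
    A=np.array([d1,-d2]).T;x=np.linalg.lstsq(A,o2-o1,rcond=None)[0]
    a=o1+d1*x[0];b=o2+d2*x[1];return (a+b)/2,np.linalg.norm(a-b)
def blobs(im,win,lo,hi,hue2=None):
    x0,x1,y0,y1=win;h=cv2.cvtColor(im[y0:y1,x0:x1],cv2.COLOR_BGR2HSV)
    m=cv2.inRange(h,lo,hi)
    if hue2: m|=cv2.inRange(h,*hue2)
    n,l,st,ce=cv2.connectedComponentsWithStats(m)
    return [(int(st[i,4]),(ce[i]+[x0,y0]).round(2),st[i,:4]+[x0,y0,0,0]) for i in np.argsort(-st[1:,4])[:2]+1]
E
python3 - <<'E'
from h import *
W={"top":(255,365,175,225),"scene":(262,312,185,255)}
for n in W:
    im=cv2.imread(f"pics/{n}0.png")
    x0,x1,y0,y1=W[n]
    print(n,"Y",blobs(im,W[n],(20,130,100),(35,255,255)))
    print("G",blobs(im,W[n],(45,100,60),(90,255,255)))
    print("R",blobs(im,W[n],(0,150,80),(8,255,255),((170,150,80),(180,255,255))))
    cv2.imwrite(f"pics/{n}0c.png",cv2.resize(im[y0-30:y1+30,x0-10:x1+10],None,fx=5,fy=5))
E
```

```text
top Y [(43, array([277.47, 206.07]), array([274, 203,   8,   7]))]
G [(94, array([328.15, 194.85]), array([323, 190,  11,  11]))]
R [(96, array([349.98, 189.95]), array([345, 185,  11,  11]))]
scene Y [(142, array([278.04, 197.64]), array([274, 190,  10,  17]))]
G [(89, array([289.09, 228.79]), array([283, 225,  13,   9]))]
R [(116, array([294.27, 238.99]), array([288, 234,  13,  11]))]
```

View pics/top0c.png

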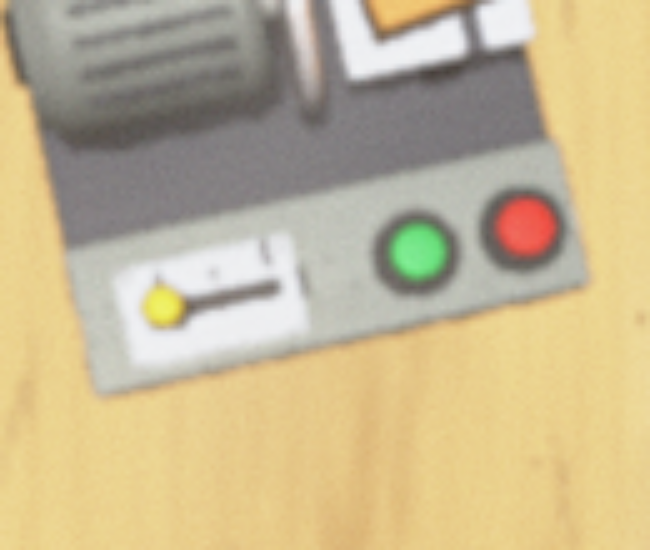

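View pics/scene0c.png

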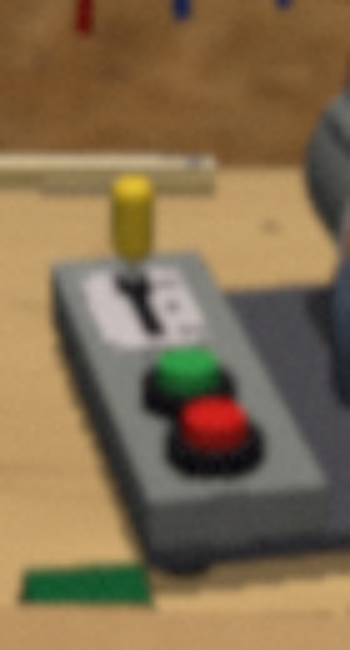

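Run:
```python
from h import *
k=plane("top",(277.4,206.2),.101);k2=plane("scene",(278.0,191.5),.101)
print("knob top",k,k2,tri((277.4,206.2),(278,191.5)))
g=plane("top",(328.15,194.9),.066);r=plane("top",(350,190),.066)
print("g",g,r, "scene",plane("scene",(289.1,228.3),.066),plane("scene",(294.3,237.5),.066))
print(np.linalg.norm(g-r),np.linalg.norm((k-g)[:2]))
# rigid fit sander frame -> world xy
S=np.array([[-.08,.085],[-.08,-.045],[-.08,-.1]]);
def fit(P):
    y=(P[0]-P[2])[:2]; th=np.arctan2(y[1],y[0])-np.pi/2
    ts=[];R=np.array([[np.cos(th),-np.sin(th)],[np.sin(th),np.cos(th)]])
    T=np.mean([p[:2]-R@s for p,s in zip(P,S)],0); print("th",th,np.degrees(th),"T",T)
    for p,s in zip(P,S):print((p[:2]-R@s-T)*1000)
    return R,T
R,T=fit([k,g,r])
fit([k2,plane("scene",(289.1,228.3),.066),plane("scene",(294.3,237.5),.066)])
for c,z in(((-.115,.13),.045),((-.115,-.13),.045)):
    print(proj("top",[*(R@c+T),z]))
for y in(.085,.029,-.045):print(y,R@[-.08,y]+T)
```

```text
knob top [0.53713135 0.11189444 0.101     ] [0.5393708  0.11587038 0.101     ] (array([0.53828588, 0.11193136, 0.1024269 ]), np.float64(0.0024812530337507003))
g [ 0.56720811 -0.01332647  0.066     ] [ 0.57934015 -0.0677096   0.066     ] scene [ 0.56847504 -0.01726412  0.066     ] [ 0.58029383 -0.06273597  0.066     ]
0.05571993636988245 0.12878232532979714
th 0.23082172150683666 13.225110462285805 T [0.63452928 0.0480579 ]
[-0.07354574 -0.60695114]
[0.26213521 0.72437589]
[-0.18858948 -0.11742475]
th 0.22523641373427572 12.905095899636448 T [0.63622579 0.04931853]
[0.10794168 1.56577536]
[ 0.17839279 -4.85234746]
[-0.28633447  3.2865721 ]
(np.float64(263.7030888652502), np.float64(225.00257679297303))
(np.float64(363.5788991436709), np.float64(201.41221155526975))
0.085 [0.53720489 0.11250139]
0.029 [0.55001644 0.05798658]
-0.045 [ 0.56694597 -0.01405084]
```

Run:
```python
from h import *
for z in(0,.1,.2,.3,.4,.5):
    print(z,"top box corners",[plane("top",p,z)[:2].round(3).tolist() for p in((448,198),(560,232),(415,232))],"scene",[plane("scene",p,z)[:2].round(3).tolist() for p in((235,278),(393,278),(205,400))])
from h import *
th=.231;R=np.array([[np.cos(th),-np.sin(th)],[np.sin(th),np.cos(th)]]);T=[.635,.0484]
for s in((-.08,.13),(-.08,-.045)):print(R@s+T)
```

```text
0 top box corners [[0.564, -0.335], [0.474, -0.626], [0.475, -0.247]] scene [[0.458, -0.122], [0.787, -0.115], [0.452, -0.476]]
0.1 top box corners [[0.556, -0.297], [0.475, -0.562], [0.475, -0.217]] scene [[0.481, -0.29], [0.751, -0.284], [0.476, -0.58]]
0.2 top box corners [[0.548, -0.259], [0.475, -0.497], [0.475, -0.187]] scene [[0.503, -0.458], [0.715, -0.453], [0.5, -0.685]]
0.3 top box corners [[0.54, -0.221], [0.475, -0.432], [0.475, -0.157]] scene [[0.526, -0.626], [0.679, -0.622], [0.524, -0.79]]
0.4 top box corners [[0.532, -0.183], [0.475, -0.368], [0.476, -0.127]] scene [[0.549, -0.793], [0.643, -0.791], [0.547, -0.894]]
0.5 top box corners [[0.525, -0.145], [0.476, -0.303], [0.476, -0.097]] scene [[0.572, -0.961], [0.607, -0.961], [0.571, -0.999]]
[0.52736133 0.15663084]
[ 0.56742776 -0.01372079]
```

```bash
python3 -m creep '0 0 0 0 0.103 0; 0 0 0 0 0.103 0; -0.02 0 -0.036 0 0 0; -0.026 0 -0.047 0 0 0; -0.026 0 -0.047 0 0 0; -0.026 0 -0.047 0 0 0; -0.026 0 -0.047 0 0 0; -0.026 0 -0.047 0 0 0' -1 5
```

```text
clock: 1.1
ee_pos: [0.3697, -0.3117, 0.2305]
tool_rot: [-1.571, -0.0, -2.911]
wrist_force: [0.8, -0.1, 0.4]
gripper_width: 0.0115
```

```bash
python3 -m creep '-0.025 0 -0.047 0 0 0; -0.025 0 -0.047 0 0 0; -0.025 0 -0.047 0 0 0; -0.025 0 -0.047 0 0 0; -0.025 0 -0.047 0 0 0; -0.025 0 -0.047 0 0 0; -0.037 0 -0.045 0 0 0; 0 0 0 0 0 0'; python3 -c "
from rig import env;s=env.get_state();print(s['ee_pos'],s['tool_rot'],s['gripper_width'],s['wrist_force'])"
```

```text
clock: 2.1
ee_pos: [0.4778, 0.0522, 0.2307]
tool_rot: [-1.573, 0.001, -2.903]
wrist_force: [-0.5, -0.5, -0.5]
gripper_width: 0.0007
[0.47775668 0.05218895 0.23066792] [-1.57276030e+00  1.07220284e-03 -2.90349477e+00] 0.0006895092168171337 [-0.49701422 -0.52249939 -0.53284285]
```

```bash
python3 -m creep '-0.024 0 -0.030 0 0 0; -0.024 0 -0.030 0 0 0; -0.024 0 -0.030 0 0 0; 0 0.05 0 0 0 0; 0 0 0 0 0 0; 0 0 0 0 0 0'
python3 - <<'E'
from h import *
s=env.get_state();print(s['ee_pos'],s['tool_rot'],s['wrist_force'])
a=env.read_camera("top");b=env.read_camera("scene")
cv2.imwrite("pics/t1.png",np.hstack([cv2.resize(a[110:260,200:400],(400,300)),cv2.resize(b[110:260,200:400],(400,300))]))
print(proj("scene",s['ee_pos']+[0,0,-.008]),proj("top",s['ee_pos']+[0,0,-.008]))
E
```

```text
clock: 2.85
ee_pos: [0.5266, 0.1506, 0.1815]
tool_rot: [-1.57, 0.0, -2.912]
wrist_force: [0.3, -0.2, 0.3]
gripper_width: 0.0006
[0.52659699 0.15062961 0.18154181] [-1.57031821e+00  3.74220325e-05 -2.91221353e+00] [ 0.3016823  -0.19957236  0.29367263]
(np.float64(273.0556368273877), np.float64(158.39151032045055)) (np.float64(259.03251660306324), np.float64(208.9908351006376))
```

View pics/t1.png

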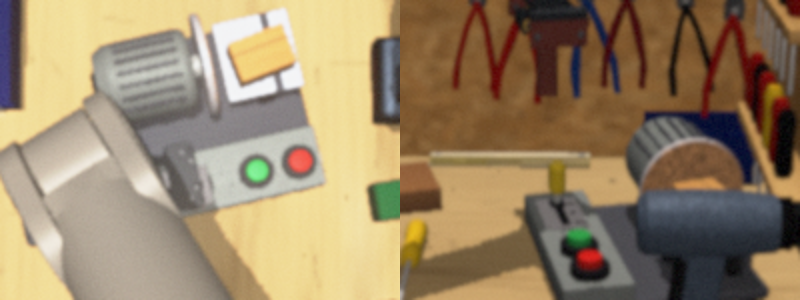

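```bash
python3 -m creep '-0.002 0.03 0 0 0 0; 0 0.03 0 0 0 0; 0 0.02 0 0 0 0; 0 0.015 0 0 0 0; 0 0.006 0 0 0 0; 0 0 0 0 0 0; 0 0 0 0 0 0'
python3 - <<'E'
from h import *
s=env.get_state();print(s['ee_pos'],s['wrist_force'])
b=env.read_camera("scene")
cv2.imwrite("pics/t2.png",cv2.resize(b[130:260,210:380],None,fx=4,fy=4))
E
```

```text
clock: 3.82
ee_pos: [0.5289, 0.1523, 0.0804]
tool_rot: [-1.571, 0.001, -2.911]
wrist_force: [0.9, -0.9, 0.2]
gripper_width: 0.0003
[0.52886472 0.15232342 0.08043837] [ 0.92946418 -0.85977229  0.20718464]
```

View pics/t2.png

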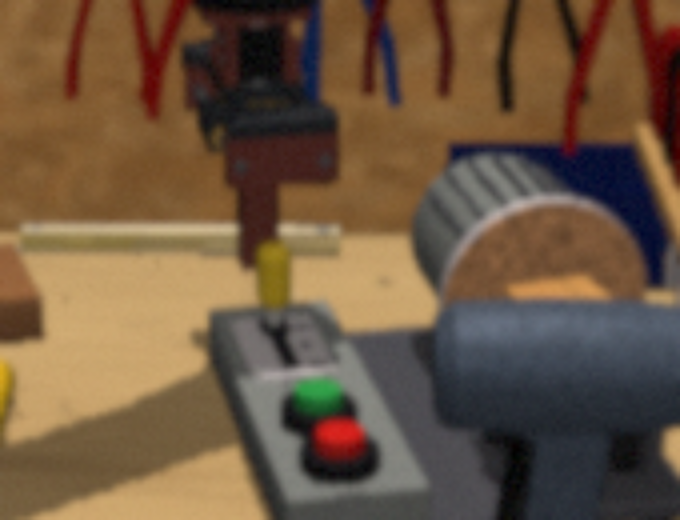

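```bash
cat > st.py <<'E'
from h import *
s=env.get_state();th=.231;R=np.array([[np.cos(th),-np.sin(th)],[np.sin(th),np.cos(th)]])
p=R.T@(s['ee_pos'][:2]-[.635,.0484]);f=R.T@s['wrist_force'][:2]
print("sander xy mm",(p*1000).round(1),"z",s['ee_pos'][2].round(4),"F s",f.round(2),s['wrist_force'][2].round(2))
E
python3 -m creep '0 0 0.006 0 0 0; 0 0 0.006 0 0 0; 0 0 0.002 0 0 0; 0 0 0 0 0 0'; python3 st.py
python3 -m creep '0 0 0.002 0 0 0; 0 0 0.002 0 0 0; 0 0 0 0 0 0';python3 st.py
```

```text
clock: 4.38
ee_pos: [0.5316, 0.1382, 0.0796]
tool_rot: [-1.571, 0.0, -2.911]
wrist_force: [0.2, -0.7, 0.0]
gripper_width: 0.0001
sander xy mm [-80.1 111.1] z 0.0796 F s [-0.01 -0.71] 0.02
clock: 4.75
ee_pos: [0.5324, 0.1344, 0.0796]
tool_rot: [-1.571, -0.0, -2.911]
wrist_force: [0.5, 0.3, 0.0]
gripper_width: 0.0003
sander xy mm [-80.2 107.2] z 0.0796 F s [0.56 0.23] 0.0
```

```bash
python3 -m creep '0 0 0.002 0 0 0; 0 0 0.002 0 0 0; 0 0 0 0 0 0';python3 st.py
```

```text
clock: 5.12
ee_pos: [0.5331, 0.1316, 0.0797]
tool_rot: [-1.572, 0.0, -2.91]
wrist_force: [-1.9, 4.4, -0.6]
gripper_width: 0.0009
sander xy mm [-80.1 104.3] z 0.0797 F s [-0.89  4.68] -0.62
```

```bash
python3 -m creep '0 0 0.004 0 0 0; 0 0 0.004 0 0 0; 0 0 0.003 0 0 0; 0 0 0 0 0 0';python3 st.py; python3 -m creep '0 0 0.004 0 0 0; 0 0 0.004 0 0 0; 0 0 0 0 0 0';python3 st.py
```

```text
clock: 5.62
ee_pos: [0.5352, 0.1226, 0.0798]
tool_rot: [-1.574, 0.0, -2.909]
wrist_force: [-3.1, 7.5, 0.0]
gripper_width: 0.0006
sander xy mm [-80.2  95. ] z 0.0798 F s [-1.31  7.98] 0.0
clock: 6.0
ee_pos: [0.5378, 0.1114, 0.0796]
tool_rot: [-1.57, -0.0, -2.911]
wrist_force: [0.5, 0.3, -0.2]
gripper_width: 0.0004
sander xy mm [-80.2  83.6] z 0.0796 F s [0.59 0.21] -0.16
```

```bash
python3 - <<'E'
from h import *
b=env.read_camera("scene")
W=(262,312,185,255)
print("Y",blobs(b,W,(20,130,80),(35,255,255)),"G",blobs(b,W,(45,100,60),(90,255,255)),"R",blobs(b,W,(0,150,80),(8,255,255),((170,150,80),(180,255,255))))
E
python3 -m creep '0 0 0.004 0 0 0; 0 0 0.004 0 0 0; 0 0 0 0 0 0';python3 st.py; python3 -m creep '0 0 0.004 0 0 0; 0 0 0.004 0 0 0; 0 0 0 0 0 0';python3 st.py
```

```text
Y [(134, array([279.9 , 201.41]), array([276, 194,   9,  17]))] G [(95, array([289.07, 228.62]), array([283, 225,  13,   9]))] R [(117, array([294.25, 239.03]), array([288, 234,  13,  11]))]
clock: 6.42
ee_pos: [0.5395, 0.1043, 0.0797]
tool_rot: [-1.571, 0.0, -2.911]
wrist_force: [-0.6, 1.1, 0.4]
gripper_width: 0.0003
sander xy mm [-80.1  76.3] z 0.0797 F s [-0.35  1.25] 0.45
clock: 6.8
ee_pos: [0.5407, 0.0991, 0.0797]
tool_rot: [-1.573, 0.0, -2.909]
wrist_force: [-2.5, 6.4, 0.7]
gripper_width: 0.0007
sander xy mm [-80.1  70.9] z 0.0797 F s [-0.94  6.79] 0.73
```

```bash
python3 -m creep '0 0 0.004 0 0 0; 0 0 0.003 0 0 0; 0 0 0.003 0 0 0; 0 0 0 0 0 0';python3 st.py
python3 - <<'E'
from h import *
b=env.read_camera("scene")
W=(262,312,185,255)
print("Y",blobs(b,W,(20,130,80),(35,255,255)),"G",blobs(b,W,(45,100,60),(90,255,255)),"R",blobs(b,W,(0,150,80),(8,255,255),((170,150,80),(180,255,255))))
E
```

```text
clock: 7.3
ee_pos: [0.5435, 0.0873, 0.0797]
tool_rot: [-1.571, -0.0, -2.91]
wrist_force: [0.8, 0.6, 0.0]
gripper_width: 0.0004
sander xy mm [-80.2  58.8] z 0.0797 F s [0.96 0.44] 0.03
Y [(134, array([281.75, 205.25]), array([278, 197,   9,  18]))] G [(95, array([289.18, 228.67]), array([283, 225,  13,   9]))] R [(118, array([294.31, 239.04]), array([288, 234,  14,  11]))]
```

```bash
python3 -m creep '0 0 0.004 0 0 0; 0 0 0.003 0 0 0; 0 0 0.0015 0 0 0; 0 0 0 0 0 0';python3 st.py; python3 -m creep '0 0 0.001 0 0 0; 0 0 0.001 0 0 0; 0 0 0 0 0 0';python3 st.py
python3 - <<'E'
from h import *
b=env.read_camera("scene")
W=(262,312,185,255)
print("Y",blobs(b,W,(20,130,80),(35,255,255)))
cv2.imwrite("pics/t3.png",cv2.resize(b[130:260,210:380],None,fx=4,fy=4))
for y in(.085,.057,.029):
    th=.231;R=np.array([[np.cos(th),-np.sin(th)],[np.sin(th),np.cos(th)]]);print(y,proj("scene",[*(R@[-.08,y]+[.635,.0484]),.082]))
E
```

```text
clock: 7.85
ee_pos: [0.5456, 0.0783, 0.0796]
tool_rot: [-1.571, -0.0, -2.911]
wrist_force: [-0.5, -0.1, 0.2]
gripper_width: 0.0005
sander xy mm [-80.1  49.5] z 0.0796 F s [-0.47  0.03] 0.2
clock: 8.22
ee_pos: [0.5459, 0.0773, 0.0797]
tool_rot: [-1.571, 0.0, -2.91]
wrist_force: [-0.5, 2.1, -0.1]
gripper_width: 0.0008
sander xy mm [-80.1  48.6] z 0.0797 F s [-0.01  2.17] -0.11
Y [(140, array([282.35, 206.91]), array([278, 199,  10,  18]))]
0.085 (np.float64(277.3036626399385), np.float64(199.25813840687857))
0.057 (np.float64(279.5687607133229), np.float64(203.59826232052754))
0.029 (np.float64(281.92817225037885), np.float64(208.11922620013678))
```

View pics/t3.png

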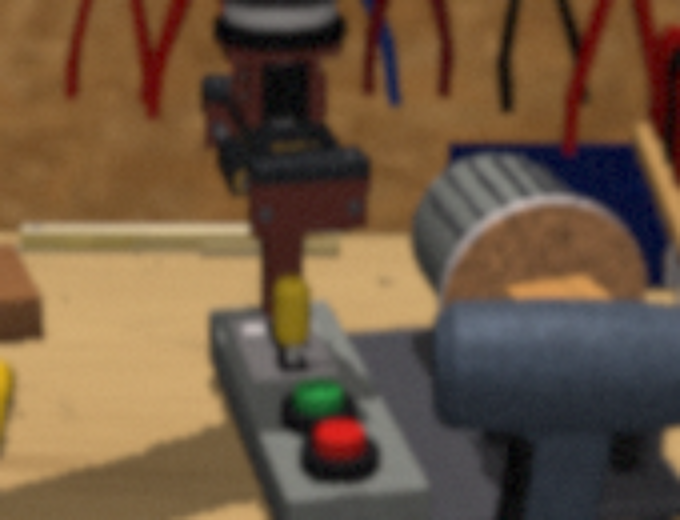

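```bash
python3 -m creep '0 0 0.001 0 0 0; 0 0 0.001 0 0 0; 0 0 0 0 0 0';python3 st.py;python3 -m creep '0 0 0 0 0 0; 0 0 0 0 0 0';python3 st.py
python3 - <<'E'
from h import *
b=env.read_camera("scene")
W=(262,312,185,255)
print("Y",blobs(b,W,(20,130,80),(35,255,255)),"G",blobs(b,W,(45,100,60),(90,255,255)))
E
```

```text
clock: 8.65
ee_pos: [0.546, 0.0772, 0.0797]
tool_rot: [-1.573, 0.0, -2.909]
wrist_force: [-2.1, 7.1, 0.0]
gripper_width: 0.0004
sander xy mm [-80.1  48.4] z 0.0797 F s [-0.47  7.38] 0.03
clock: 8.9
ee_pos: [0.5459, 0.0772, 0.0797]
tool_rot: [-1.573, 0.0, -2.909]
wrist_force: [-2.3, 6.3, 0.9]
gripper_width: 0.0007
sander xy mm [-80.1  48.4] z 0.0797 F s [-0.76  6.65] 0.87
Y [(139, array([282.41, 206.87]), array([278, 199,  10,  17]))] G [(89, array([289.19, 228.8 ]), array([283, 225,  13,   9]))]
```

```bash
python3 -m creep '0 0 -0.008 0 0 0; 0 0 -0.012 0 0 0; 0 -0.03 0 0 0 0; 0 -0.04 0 0 0 0; 0 -0.02 0 0 0 0; 0 0 0 0 0 0';python3 st.py;python3 -m creep '0 0 0.02 0 0 0; 0 0 0.03 0 0 0; 0 0 0.03 0 0 0; 0 0 0.02 0 0 0; 0 0 0.012 0 0 0; 0 0 0 0 0 0; 0 0 0 0 0 0';python3 st.py
python3 - <<'E'
from h import *
b=env.read_camera("scene");a=env.read_camera("top")
W=(262,312,185,255)
print("Y",blobs(b,W,(20,130,80),(35,255,255)),"G",blobs(b,W,(45,100,60),(90,255,255)))
cv2.imwrite("pics/t4.png",np.hstack([cv2.resize(a[130:260,230:400],None,fx=2.3,fy=2.3),cv2.resize(b[130:260,210:380],None,fx=2.3,fy=2.3)]))
E
```

```text
clock: 9.7
ee_pos: [0.543, 0.0946, 0.1711]
tool_rot: [-1.57, 0.003, -2.911]
wrist_force: [-0.6, -0.4, -0.3]
gripper_width: 0.0002
sander xy mm [-79.   66.1] z 0.1711 F s [-0.64 -0.25] -0.33
clock: 10.58
ee_pos: [0.5674, -0.0135, 0.1696]
tool_rot: [-1.571, 0.0, -2.909]
wrist_force: [1.0, -0.1, 0.2]
gripper_width: 0.0006
sander xy mm [-80.  -44.8] z 0.1696 F s [ 0.95 -0.33] 0.2
Y [(138, array([282.49, 206.57]), array([278, 198,  10,  19]))] G [(91, array([289.13, 228.84]), array([283, 225,  13,   9]))]
```

View pics/t4.png

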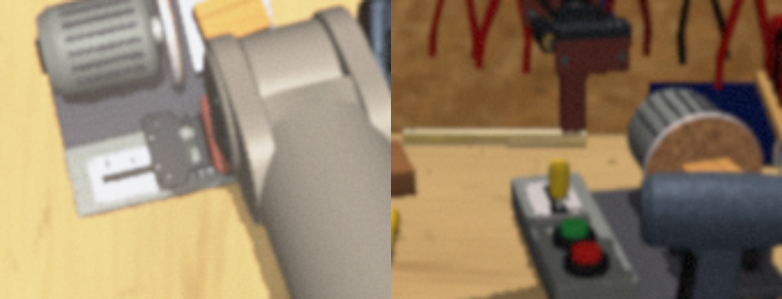

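```bash
python3 -m creep '0 0.02 0 0 0 0; 0 0.03 0 0 0 0; 0 0.025 0 0 0 0; 0 0.01 0 0 0 0; 0 0.004 0 0 0 0; 0 0 0 0 0 0; 0 0 0 0 0 0';python3 st.py;python3 -m creep '0 0.002 0 0 0 0; 0 0.002 0 0 0 0; 0 0.002 0 0 0 0; 0 0 0 0 0 0';python3 st.py
```

```text
clock: 11.55
ee_pos: [0.5682, -0.0148, 0.0815]
tool_rot: [-1.57, 0.002, -2.911]
wrist_force: [0.9, 0.2, 0.1]
gripper_width: 0.0006
sander xy mm [-79.5 -46.2] z 0.0815 F s [ 0.89 -0.04] 0.07
clock: 12.05
ee_pos: [0.5676, -0.0148, 0.0747]
tool_rot: [-1.571, 0.0, -2.911]
wrist_force: [-1.2, 0.2, 1.4]
gripper_width: 0.0002
sander xy mm [-80.1 -46.1] z 0.0747 F s [-1.08  0.46] 1.39
```

```bash
python3 -m creep '0 0.003 0 0 0 0; 0 0.002 0 0 0 0; 0 0 0 0 0 0';python3 st.py;python3 -m creep '0 0.002 0 0 0 0; 0 0.001 0 0 0 0; 0 0 0 0 0 0';python3 st.py;python3 -m creep '0 0.001 0 0 0 0; 0 0.001 0 0 0 0; 0 0 0 0 0 0';python3 st.py
```

```text
clock: 12.42
ee_pos: [0.5677, -0.0149, 0.0697]
tool_rot: [-1.571, 0.0, -2.911]
wrist_force: [-0.7, 0.2, 4.7]
gripper_width: 0.0006
sander xy mm [-80.  -46.2] z 0.0697 F s [-0.63  0.3 ] 4.71
clock: 12.8
ee_pos: [0.5678, -0.0149, 0.069]
tool_rot: [-1.57, 0.0, -2.911]
wrist_force: [-7.5, 0.2, 24.3]
gripper_width: 0.0003
sander xy mm [-79.9 -46.2] z 0.069 F s [-7.28  1.89] 24.33
clock: 13.18
ee_pos: [0.5679, -0.0148, 0.0686]
tool_rot: [-1.569, 0.0, -2.911]
wrist_force: [-14.8, -1.2, 40.8]
gripper_width: 0.0001
sander xy mm [-79.8 -46.2] z 0.0686 F s [-14.73   2.24] 40.75
```

```bash
python3 -m creep '0 -0.003 0 0 0 0; 0 -0.004 0 0 0 0; 0 -0.008 0 0 0 0; 0 -0.03 0 0 0 0; 0 -0.04 0 0 0 0; 0 -0.04 0 0 0 0; 0 0 0 0 0 0; 0 0 0 0 0 0';python3 st.py
python3 - <<'E'
from h import *
b=env.read_camera("scene");a=env.read_camera("top")
W=(262,312,185,255)
print("Y",blobs(b,W,(20,130,80),(35,255,255)),"G",blobs(b,W,(45,100,60),(90,255,255)),"R",blobs(b,W,(0,150,80),(8,255,255),((170,150,80),(180,255,255))))
cv2.imwrite("pics/t5.png",np.hstack([cv2.resize(a[130:260,230:400],None,fx=2.3,fy=2.3),cv2.resize(b[130:260,210:380],None,fx=2.3,fy=2.3)]))
E
```

```text
clock: 14.18
ee_pos: [0.5669, -0.0149, 0.1889]
tool_rot: [-1.571, -0.001, -2.911]
wrist_force: [-0.4, -0.5, -0.7]
gripper_width: 0.0005
sander xy mm [-80.8 -46. ] z 0.1889 F s [-0.47 -0.39] -0.66
Y [(141, array([282.43, 206.4 ]), array([278, 198,  10,  18]))] G [(88, array([289.12, 228.82]), array([283, 225,  13,   9]))] R [(105, array([294.53, 239.46]), array([289, 235,  12,  10]))]
```

View pics/t5.png

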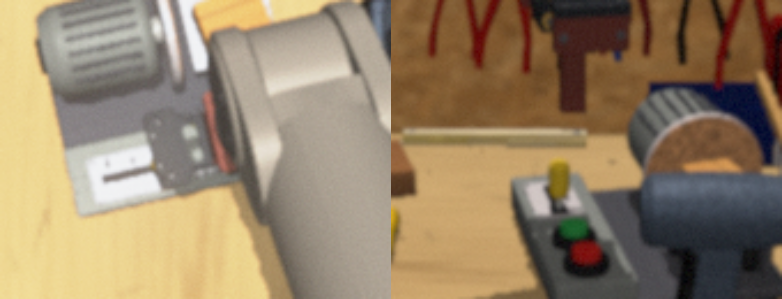

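```bash
python3 -m creep '0.03 -0.02 0 0 0 0; 0.04 0 0 0 0 0; 0.03 0 -0.03 0 0 0; 0 0 -0.05 0 0 0; 0 0 -0.05 0 0 0; 0 0 -0.05 0 0 0; 0 0 -0.03 0 0 0; 0 0 0 0 0 0'
python3 - <<'E'
from h import *
b=env.read_camera("scene");a=env.read_camera("top")
for n,im,W in(("scene",b,(262,312,185,255)),("top",a,(255,365,175,225))):
    print(n,"Y",blobs(im,W,(20,130,80),(35,255,255)),"G",blobs(im,W,(45,100,60),(90,255,255)),"R",blobs(im,W,(0,150,80),(8,255,255),((170,150,80),(180,255,255))))
cv2.imwrite("pics/t6.png",a)
cv2.imwrite("pics/t6d.png",np.hstack([cv2.resize(a[130:260,230:400],None,fx=2.3,fy=2.3),cv2.resize(b[130:260,210:380],None,fx=2.3,fy=2.3)]))
E
```

```text
clock: 15.28
ee_pos: [0.4209, 0.1688, 0.2088]
tool_rot: [-1.572, -0.002, -2.906]
wrist_force: [0.0, -1.1, 0.7]
gripper_width: 0.0007
scene Y [(142, array([282.46, 206.25]), array([278, 198,  10,  18]))] G [(91, array([289.11, 228.76]), array([283, 225,  13,   9]))] R [(118, array([294.31, 239.04]), array([288, 234,  14,  11]))]
top Y [(41, array([299.63, 200.95]), array([296, 198,   8,   7]))] G [(93, array([328.2 , 194.84]), array([323, 190,  11,  11]))] R [(96, array([349.89, 189.97]), array([345, 185,  11,  11]))]
```

View pics/t6.png

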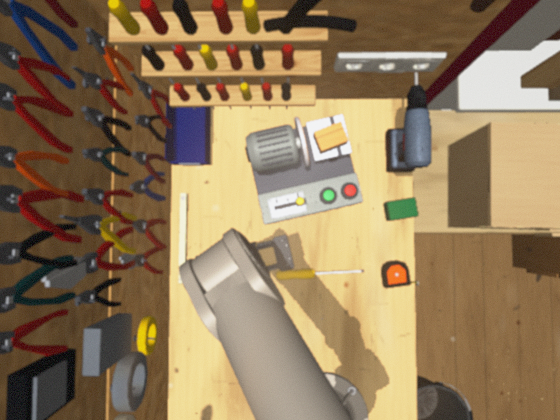

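View pics/t6d.png

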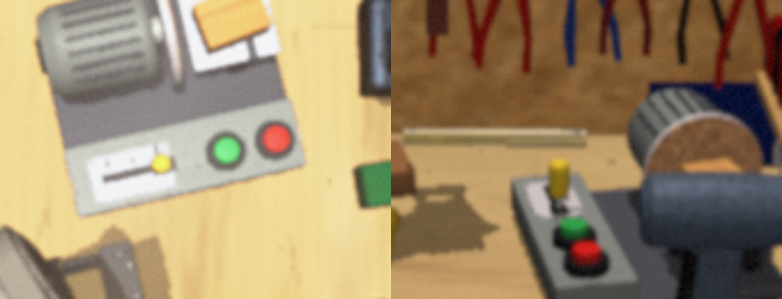

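Run:
```python
from h import *
k=plane("top",(299.63,200.95),.101);k0=plane("top",(277.47,206.07),.101);print("lever travel",np.linalg.norm(k-k0))
a=cv2.imread("pics/top0.png");b=cv2.imread("pics/t6.png")
d=(cv2.absdiff(cv2.GaussianBlur(a,(5,5),0),cv2.GaussianBlur(b,(5,5),0)).max(2)>40).astype(np.uint8)
n,l,st,c=cv2.connectedComponentsWithStats(d);print([s.tolist() for s in st[1:] if s[4]>4])
print(env.get_state()['wrist_force']);env.finish_job()
```

```text
lever travel 0.05466390949937023
[[296, 197, 10, 9, 69], [273, 201, 10, 11, 83], [179, 228, 209, 192, 18278], [240, 311, 3, 7, 13], [365, 363, 53, 57, 1830], [292, 395, 52, 25, 963]]
[ 0.33500024 -0.29581986 -0.25733298]
the job is handed in; nothing more can be done
```

I pushed the yellow lever with the closed fingertips from neutral through the first notch to the second stop. After that I pressed the green start button to its stop, let it come back up, moved the arm clear and handed the job in at about 15.4 s.

**Lever:**
- The top camera put its travel at 54.7 mm against a nominal 56 mm, which is within the calibration error.
- By touch it stopped about 56 mm after first contact, and the force rose to about 7 N with almost no further movement.
- It was still at the second stop after the button press.

**Start button:**
- The force rose to about 4.7 N over the travel, matching the 5 N spring, and then met a hard stop.
- My last two small steps pressed harder than needed, briefly about 41 N downward and 15 N sideways at the fingertips.
- The measured stop was about 1.5 mm higher than the stated dimensions predict. I judged it fully down from the force and did not check it by camera while it was pressed.
- It showed at its original height again afterwards.

**Everything else:** Comparing the top camera pictures from before and after, only the lever knob and the arm with its shadow had changed. The sander and buttons were within about 0.1 px of where they started, and the red stop button was not touched. The wrist force at the end was about 0 N.

There is no running light in view, so I could not confirm by camera that the sander is actually running.

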